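# Pin a drilled plate to a sloping fixture

## Robot

A 6-joint arm with a two-finger parallel gripper is mounted at the origin on a cart in front of the work surface, level with it; the furniture and walls round the work are solid. World frame = base frame: x ahead of the robot, y to its left, z up, the work surface at z = 0. Lengths are in m, angles in degrees, forces in N, time in s.
With the tool pointing down it reaches from about 0.25 to 0.725 m from the base axis. Payload 9.7 kg.
Tool frame: the origin (TCP) lies midway between the tips of the shut fingers; the grasp point (between the pads) lies 19 mm behind it; z points along the fingers, y is the line along which they close (so a half turn about z gives the same grasp; the last joint's range is limited). The gripper opens to 85 mm and grips with 20 to 120 N. Pads are 22 mm wide; open, the fingers measure 114 mm over their backs; the gripper's body (76 mm by 85 mm) begins 54 mm behind the grasp point. The pads swing forward as they close: fully open they stand 13 mm farther back than shut.
Start: joints at [66.578, 4.979, 10.078, 95.1, 0, 90], TCP at [0.219, 0.505, 0.231] pointing down, gripper open.
Joint ranges: [-179.16, 179.16], [-48.56, 103.87], [-65.8, 70.77], [-126.05, 130.52], [-82.76, 87.17], [-180, 180]. Speed limits (degrees/s): [127.2, 127.2, 147.25, 180, 180, 180].

## Interface

Orientations are given as [roll, pitch, yaw] about the fixed x, y, z axes, in that order (R = Rz(yaw) Ry(pitch) Rx(roll)).
In Python, from workcell import bot gives the robot as it stands. The module is installed in compiled form; this text tells all that it offers.
- The arm moves only by the tool send_rows, never from a script. Its argument "moves" is one flat list of numbers, 7 for each row, row after row: the shift along the world's x, y, z normalised to -1 to 1, where 1 is 0.025 m, then the turn, a rotation vector about the world's x, y, z normalised to -1 to 1, where 1 is 0.15 rad, then the closure, from -1 (fully open) to 1 (shut), so that 0 is half open. A call has 1 to 8 rows; each row shifts and turns the commanded pose from where the row before left it; what a row does not reach is not made up. A row lasts 1/8 s, in which the tool goes at most 62.5 mm and 10.7 degrees, less where a joint would pass 70% of its speed; a pose out of reach is approached as far as the arm can. A call with a number of a shift or a turn outside -1 to 1 is refused whole. A call with a gripper value outside its range is refused whole. The fingers move at their own pace and stop on an object; "squeeze" is the grip in N (left out, the last holds). Time passes only in rows, so rows that do not move let the fingers close. It gives the time, the measured TCP pose, the force, the opening and the grip force at its end, in the units of the state.
- bot.get_obs(): the state, without advancing time (a new reading comes with each control period).
- bot.camera(name): name is "scene" or "top" or "wrist"; returns a dict with "color" (480x640x3 uint8, red, green, blue), "camera_matrix" (3x3 intrinsics, pixels), "R" (3x3) and "t" (3): a world point X has camera coordinates R X + t. Camera axes: x right, y down, z forward; pixel columns grow to the right and rows downward; lengths in m; the calibration is good to about 2 mm. A picture is of the moment at which its call begins. There is no depth.
- bot.job_done(): hands the job in; it is judged then, once.
Trained networks look in the newest picture that a camera, given by its name, has taken for a name from the list of things; names that differ only in an ending like _2 or _b are one class to them, and where a whole thing is asked for, a point or a joint stands for the part that bears it (a point fixed in the world has none). Each returns a list of dicts, best first, with "p" (0 to 1); they miss things now and then, are a little off and sometimes report something else, mostly with a low value. They report only what shows in the picture. A call takes as long as a camera call.
- bot.boxes_of(camera, query): "extent" ([left, top, right, bottom] in pixels, round what is visible of it).
- bot.trace(camera, query): "region" (480x640 bool, what is visible of it) and "extent" ([left, top, right, bottom] in pixels, round what is visible of it).
- bot.landmark_of(camera, query): "pixel" ([column, row] in pixels: a listed point, or the origin of a listed thing).
The state is a dict: "time": time; "q": joint angles; "qd": joint speeds; "joint_efforts": joint torques, N m; "ee_pos": TCP position; "tcp_rot": TCP orientation; "wrist_force": force on the tool from outside, world axes, zero at the start; "torque": the same for the moment, N m; "opening": finger opening in m; "grasp_force": force on a finger pad.
Only numpy, scipy, OpenCV 4.12 (cv2) and the standard library are available. Lean on these libraries where they do the work, as an engineer would, in place of code of your own. Each camera call takes 0.05 s, during which the arm holds its last target. There are 200 camera calls.

## Task

Lay the drilled plate in the nest of the sloping fixture, hole end uppermost and its lower end against the stop, so that its hole lies over the hole in the bed. Then take the longer of the two headed pins out of the wooden block and push it through plate and bed until its head sits on the plate, and let go. Leave the shorter pin in the block.

Things in the scene. Friction and masses are not known exactly. Their poses are not given: they have to be found in the camera images.
- fixture: Fixed steel fixture on the bench: base plate 160 x 90 x 8 mm with four screw heads, two upright webs and, on them, the sloping bed. Origin: centre of the base's underside; x points from the low end of the bed to its high end (roughly away from the robot), z up.
- bed: Sloping steel bed of the fixture, 14 mm thick, rising at 25 degrees away from the robot. Origin: mouth of its hole on the upper face, 80 mm above the bench; x up the slope, y across, z square out of the face. The hole, 14.5 mm wide, goes right through along z, clear below for 40 mm. From x = -42 to +55 mm the bed is 36 mm wide (the plate overhangs 7 mm each side), lower down 78 mm.
- nest_home (a point): Point on the bed's upper face, at bed (-20, 0, 0) mm, where the plate's origin lies when the plate is home with its axes along the bed's; the two holes are then in line. Friction may or may not hold the plate on the slope, the stop always does.
- nest_stop (a point): Middle of the stop's face, at bed (-65, 0, 0) mm: a ridge 10 mm high across the low end of the bed. Beside it, at bed x from -65 to -45 mm, two side guides with inner faces at y = +26.5 and -26.5 mm (1.5 mm play each side of the plate); above 8 mm they flare outward, up to 18 mm above the bed.
- plate: Loose plain aluminium plate, 90 (x) x 50 (y) x 14 (z) mm, about 0.17 kg, lying flat on the bench, with one through hole. Origin: centre of its underside. The hole is 14.5 mm wide and centred at x = +20 mm, y = 0, i.e. 25 mm from the +x end, which goes up the slope. It is best gripped across its 50 mm width at mid-length.
- plate_hole0 (a point): Centre of the mouth of the plate's hole, on its top face: plate (20, 0, 14) mm.
- pin_block: Fixed wooden block 56 (x) x 124 (y) x 40 (z) mm with two blind holes 13.2 mm wide and 22 mm deep in its top, at y = +35 and y = -35 mm; one pin stands in each. Origin: centre of its underside.
- pin_long: Loose steel pin, the longer one, 0.1 kg, 90 mm in all: round shank 12 mm thick, 45 mm long, its end 6 mm tapering to a 6 mm flat tip, under a plain round head 22 mm across and 45 mm long. Stands loosely upright in either hole of the block, tip down, 23 mm of shank showing, top 108 mm above the bench. Origin: centre of the tip; z from tip to head; the head begins at z = 45 mm.
- pin_short: Loose steel pin, the shorter one, with the same head and thickness but a shank only 25 mm long (too short to pin both parts); in the other hole of the block, with only 3 mm of shank showing, its top 88 mm above the bench. Origin: centre of the tip; z points from tip to head.

How it is judged:
By the outcome, as a careful person would: the job done as asked, in the order asked, and still so for the second after the job is handed in, with the robot touching nothing.
It also fails if it takes over 54 s, if anything falls off the work surface, if the arm or the gripper's body presses on something with over 40 N, if the wrist force passes 120 N, or if a joint passes its speed limit or range.

## Working session

There is one attempt and no reset: what is moved stays moved. The work goes in short steps, Python scripts to look and compute and a tool call to move; the robot and the scene stay as the last step left them, time stands still between calls to the robot, and variables do not carry over. Pictures are saved under pics/ and viewed, at most 11 in all, crops included, and the job is handed in when it is done.

Besides the shell and the picture viewer there is one more tool, called after "Request:" as name(argument=value, ...) on one line, values as JSON. send_rows: Moves the arm, as the interface text tells. Its arguments: {"type":"object","properties":{"moves":{"type":"array"},"squeeze":{"type":"number"}},"required":["moves"]}

```bash
mkdir -p pics; cat > h.py <<'E'
import numpy as np, cv2
from workcell import bot
def cam(n,save=None):
    c=bot.camera(n)
    if save: cv2.imwrite(f'pics/{save}.png',c['color'][:,:,::-1])
    return c
def P(c): return c['camera_matrix']@np.c_[c['R'],c['t']]
def proj(c,X):
    u=P(c)@np.append(X,1); return u[:2]/u[2]
def tri(obs): # [(c,pixel)]
    A=[]
    for c,p in obs:
        M=P(c); A+= [p[0]*M[2]-M[0],p[1]*M[2]-M[1]]
    A=np.array(A); A/=np.linalg.norm(A[:,:3],axis=1)[:,None]
    X=np.linalg.lstsq(A[:,:3],-A[:,3],rcond=None)[0]
    return X
def onz(c,p,z):
    M=P(c); A=np.array([p[0]*M[2]-M[0],p[1]*M[2]-M[1]])
    return np.append(np.linalg.solve(A[:,:2],-(A[:,2]*z+A[:,3])),z)
E
python3 - <<'E'
from h import *
cs={n:cam(n,n+'0') for n in('scene','top','wrist')}
for n,c in cs.items(): print(n,'pos',(-c['R'].T@c['t']).round(3),'axis',c['R'][2].round(2))
for q in ['fixture','bed','nest_home','nest_stop','plate','plate_hole0','pin_block','pin_long','pin_short']:
    ob=[]
    for n,c in cs.items():
        l=bot.landmark_of(n,q)
        b=bot.boxes_of(n,q)
        print(q,n,[(np.round(d['pixel'],1).tolist(),round(d['p'],2)) for d in l[:2]],[(np.round(d['extent']).tolist(),round(d['p'],2)) for d in b[:2]])
        if l and l[0]['p']>.3: ob.append((c,l[0]['pixel']))
    if len(ob)>1: print('  ->',tri(ob).round(4))
print(bot.get_obs())
a=np.hstack([cs['scene']['color'],cs['top']['color']])
E
```

```text
scene pos [-0.028 -0.748  0.637] axis [ 0.52  0.69 -0.5 ]
top pos [0.441 0.005 1.297] axis [ 0.09 -0.02 -1.  ]
wrist pos [0.157 0.531 0.374] axis [ 0.24 -0.11 -0.96]
fixture scene [([366.1, 257.8], 0.66)] [([334.0, 213.0, 404.0, 277.0], 0.56)]
fixture top [([306.7, 201.2], 0.79)] [([286.0, 169.0, 332.0, 235.0], 0.97)]
fixture wrist [] []
  -> [ 0.6508 -0.0159 -0.0021]
bed scene [] [([337.0, 213.0, 396.0, 263.0], 0.76)]
bed top [([310.7, 192.8], 0.56)] [([293.0, 168.0, 326.0, 228.0], 0.96)]
bed wrist [] []
nest_home scene [([366.6, 232.5], 0.55)] [([337.0, 211.0, 394.0, 262.0], 0.63), ([332.0, 211.0, 406.0, 274.0], 0.55)]
nest_home top [([309.2, 200.4], 0.96)] [([296.0, 165.0, 325.0, 234.0], 0.84)]
nest_home wrist [] []
  -> [ 0.6411 -0.0212  0.0759]
nest_stop scene [([351.2, 245.3], 0.6)] [([337.0, 214.0, 396.0, 265.0], 0.72)]
nest_stop top [([310.3, 219.5], 0.69)] [([293.0, 167.0, 324.0, 229.0], 0.85)]
nest_stop wrist [] []
  -> [ 0.5982 -0.021   0.056 ]
plate scene [([257.2, 242.5], 0.83)] [([238.0, 233.0, 273.0, 251.0], 0.69)]
plate top [([210.7, 281.1], 0.94)] [([192.0, 261.0, 22
[... 796 characters left out ...]
 -> [ 0.5418 -0.2064  0.0259]
{'time': 2.85, 'q': array([ 6.65783440e+01,  4.97998722e+00,  1.00791100e+01,  9.51001522e+01,
       -1.94790111e-03,  8.99993874e+01]), 'qd': array([-0.03393903, -0.02150666,  0.04909494, -0.09706138,  0.03703837,
        0.00907504]), 'joint_efforts': array([ 3.84079867e-04, -5.20096278e+01,  4.64857435e+01,  1.73622590e-03,
        3.87238640e-05,  2.30943328e-05]), 'ee_pos': array([0.21863041, 0.50467723, 0.23128174]), 'tcp_rot': array([-1.79998971e+02,  1.94789010e-03,  1.56578957e+02]), 'wrist_force': array([ 0.38825804,  0.08590435, -0.89121457]), 'torque': array([ 0.04242504,  0.01501669, -0.02153424]), 'grasp_force': 0.0, 'opening': 0.0853425319678369}
```

```bash
python3 - <<'E'
import cv2,numpy as np
s=cv2.imread('pics/scene0.png')[190:370,220:460]; t=cv2.imread('pics/top0.png')[150:330,180:450]
r=lambda i,w:cv2.resize(i,(w,300),interpolation=cv2.INTER_CUBIC)
cv2.imwrite('pics/c0.png',np.hstack([r(s,390),r(t,410)]))
s=cv2.imread('pics/scene0.png'); t=cv2.imread('pics/top0.png')
cv2.imwrite('pics/c0.png',np.vstack([np.hstack([r(s[190:370,220:460],390),r(t[150:330,180:450],410)]),np.hstack([cv2.resize(s,(400,300)),cv2.resize(t,(400,300))])]))
E
```

```text
(no output)
```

View pics/c0.png

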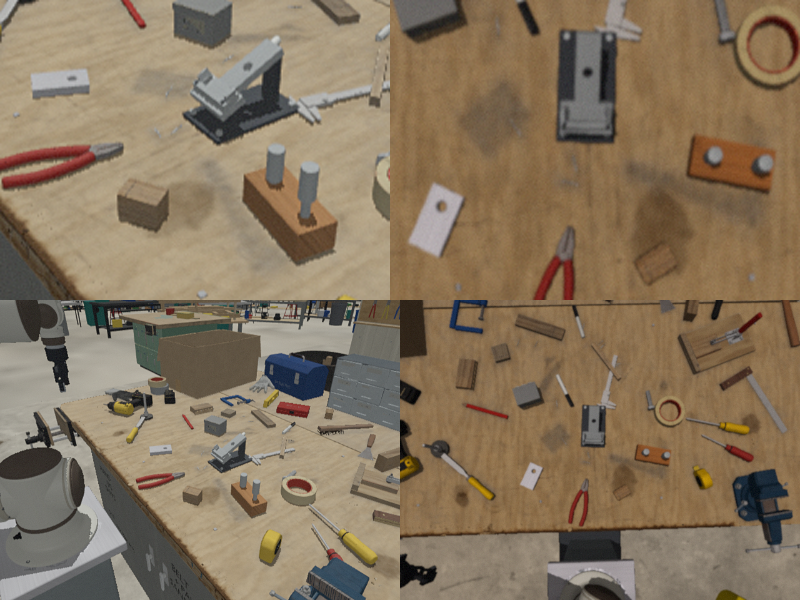

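The picture shows the plate left (its hole end pointing away from the robot and slightly right), the fixture in the middle, and the pins on the right block. The right-hand pin in the scene view (about 412,300) shows shank, so it is the long one. I'm moving above the plate with the wrist turned.

Request:
send_rows(moves=[0.42,-0.49,-0.05,0,0,-0.91,-1,0.42,-0.49,-0.05,0,0,-0.91,-1,0.42,-0.49,-0.05,0,0,-0.91,-1,0.42,-0.49,-0.05,0,0,-0.91,-1,0.42,-0.49,-0.05,0,0,-0.91,-1,0.42,-0.49,-0.05,0,0,-0.91,-1,0.42,-0.49,-0.05,0,0,-0.91,-1,0.42,-0.49,-0.05,0,0,-0.91,-1])

```text
time: 3.85
ee_pos: [0.303, 0.4063, 0.2213]
tcp_rot: [180.0, -0.0, 93.7]
wrist_force: [-0.1, 0.3, -0.4]
opening: 0.0855
grasp_force: 0.0
```

Request:
send_rows(moves=[0.42,-0.49,-0.05,0,0,-0.91,-1,0.42,-0.49,-0.05,0,0,-0.91,-1,0.42,-0.49,-0.05,0,0,-0.91,-1,0.42,-0.49,-0.05,0,0,-0.91,-1,0.42,-0.49,-0.05,0,0,-0.91,-1,0.42,-0.49,-0.05,0,0,-0.91,-1,0.42,-0.49,-0.05,0,0,-0.91,-1,0.42,-0.49,-0.05,0,0,-0.91,-1])

```text
time: 4.85
ee_pos: [0.4055, 0.282, 0.2112]
tcp_rot: [-178.6, 0.0, 34.1]
wrist_force: [-0.1, -0.3, -0.7]
opening: 0.0853
grasp_force: 0.0
```

Request:
send_rows(moves=[0.42,-0.49,-0.05,0,0,-0.91,-1,0.42,-0.49,-0.05,0,0,-0.91,-1,0.42,-0.49,-0.05,0,0,-0.91,-1,0.42,-0.49,-0.05,0,0,-0.91,-1,0.42,-0.49,-0.05,0,0,-0.91,-1,0.42,-0.49,-0.05,0,0,-0.91,-1,0.42,-0.49,-0.05,0,0,-0.91,-1,0.42,-0.49,-0.05,0,0,-0.91,-1])

```text
time: 5.85
ee_pos: [0.5216, -0.0375, 0.2016]
tcp_rot: [-168.8, 0.2, -10.1]
wrist_force: [0.5, 1.0, -0.5]
opening: 0.0851
grasp_force: 0.0
```

```bash
python3 - <<'E'
from h import *
c=cam('wrist','w1'); np.savez('w1.npz',**c)
o=bot.get_obs(); print(o['time'],o['ee_pos'],o['tcp_rot'],o['q'].round(1),o['opening'])
for q in ['plate','plate_hole0']:
    for d in bot.landmark_of('wrist',q)[:2]: print(q,d['pixel'],d['p'],onz(c,d['pixel'],0 if q=='plate' else .014))
r=bot.trace('wrist','plate')
m=r[0]['region'].astype(np.uint8); print(r[0]['extent'],r[0]['p'])
print(cv2.minAreaRect(cv2.findNonZero(m)))
np.save('m1.npy',m)
im=cv2.imread('pics/w1.png'); k,_=cv2.findContours(m,0,1); cv2.drawContours(im,k,-1,(0,0,255),1); cv2.imwrite('pics/w1m.png',im)
E
```

```text
5.9 [ 0.52174737 -0.04141642  0.20107649] [-168.85536592    0.20954016  -10.52430439] [-10.6   0.5   1.5  91.2  11.1 179.9] 0.08501969604274433
plate [134.6, 285.8] 0.69 [0.46760725 0.20978223 0.        ]
plate_hole0 [128.4, 274.9] 0.9 [0.48408296 0.20124134 0.014     ]
[103.2, 236.6, 162.0, 331.3] 0.71
((128.8699951171875, 285.40997314453125), (55.86143493652344, 91.07535552978516), 8.130102157592773)
```

View pics/w1m.png

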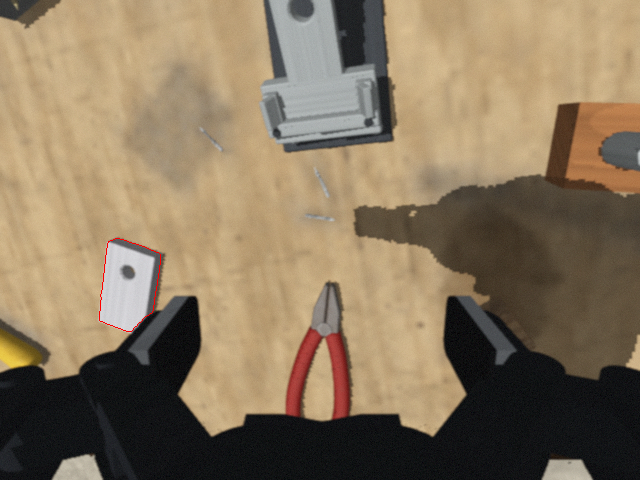

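The fixture is at top centre of the view with its hole near (302,8), the plate at left (hole at 128,272) and the long pin at right. The last joint hit its range limit, so I need the other half-turn. I'll straighten and turn back, taking a second view of the fixture on the way.

Request:
send_rows(moves=[-0.2,0.3,0.25,-0.64,0.12,0.35,-1,-0.2,0.3,0.25,-0.64,0.12,0.35,-1,-0.2,0.3,0.25,0,0,0.9,-1,-0.2,0.3,0.25,0,0,0.9,-1,-0.2,0.3,0.25,0,0,0.9,-1,-0.2,0.3,0.25,0,0,0.9,-1,-0.2,0.3,0.25,0,0,0.9,-1,0,0,0,0,0,0,-1])

```text
time: 7.05
ee_pos: [0.4857, 0.01, 0.2461]
tcp_rot: [-179.7, 0.9, 35.4]
wrist_force: [-0.2, -0.3, -0.1]
opening: 0.0856
grasp_force: 0.0
```

```bash
python3 - <<'E'
from h import *
c=cam('wrist','w2'); np.savez('w2.npz',**c); c1=dict(np.load('w1.npz'))
o=bot.get_obs(); print(o['time'],o['ee_pos'],o['tcp_rot'],o['q'].round(1))
for q in ['plate','plate_hole0','bed','nest_home','nest_stop','fixture','pin_long']:
    for d in bot.landmark_of('wrist',q)[:1]: print(q,np.round(d['pixel'],1),round(d['p'],2))
a=cv2.imread('pics/w1.png'); b=cv2.imread('pics/w2.png')
cv2.imwrite('pics/v2.png',np.vstack([cv2.resize(a[0:200,200:460],(520,400))[:300],cv2.resize(b,(400,300)).copy() if 0 else np.pad(cv2.resize(b,(400,300)),((0,0),(0,120),(0,0)))]))
cv2.imwrite('pics/v2.png',b)
E
```

```text
7.1 [0.48574421 0.00958933 0.24564613] [-179.68984525    0.91667854   35.27536343] [  1.3  -2.5   4.1  97.5  -0.3 146. ]
plate [130.6  73.5] 0.69
plate_hole0 [144.8  62.6] 0.64
bed [505.   36.4] 0.73
nest_home [484.9  58.6] 0.76
nest_stop [441.7 106.9] 0.82
fixture [462.2  57.3] 0.65
pin_long [578.3 319.4] 0.61
```

View pics/v2.png

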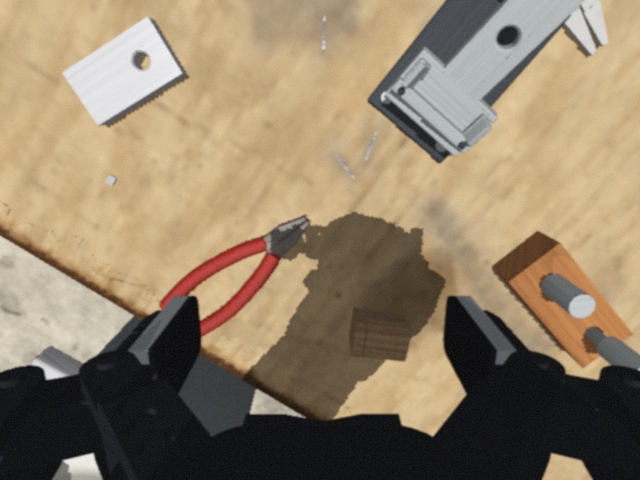

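The view shows plate top corners near (63,73), (150,17) and (186,75) with the hole at (142,60). The bed hole is at (509,36), the base corners at (369,101) and (443,162), and the short pin's top at (581,304). I'll enlarge the fixture to measure edges.

```bash
python3 - <<'E'
from h import *
def hole(f,box):
    x0,y0,x1,y1=box; g=cv2.cvtColor(cv2.imread(f),6)[y0:y1,x0:x1]
    t,b=cv2.threshold(g,(int(g.min())+int(np.median(g)))/2,255,cv2.THRESH_BINARY_INV)
    n,l,s,ce=cv2.connectedComponentsWithStats(b); i=1+np.argmax(s[1:,4])
    return ce[i]+[x0,y0],s[i,:5]
for a in [('pics/w1.png',(285,0,320,25)),('pics/w2.png',(492,18,526,54)),('pics/w2.png',(130,48,155,74)),('pics/w1.png',(118,262,138,282))]: print(a,hole(*a))
a=cv2.imread('pics/w1.png')[0:160,255:405]; b=cv2.imread('pics/w2.png')[0:170,360:560]
f=cv2.resize(a,None,fx=3,fy=3,interpolation=2); g=cv2.resize(b,None,fx=2,fy=2,interpolation=2)
o=np.zeros((480,850,3),np.uint8); o[:480,:450]=f; o[:340,450:850]=g
cv2.imwrite('pics/v3.png',o[:,:800])
E
```

```text
('pics/w1.png', (285, 0, 320, 25)) (array([301.252149  ,   7.61318052]), array([  5,   0,  24,  17, 349], dtype=int32))
('pics/w2.png', (492, 18, 526, 54)) (array([507.94067797,  35.60451977]), array([  5,   8,  23,  20, 354], dtype=int32))
('pics/w2.png', (130, 48, 155, 74)) (array([138.79746835,  58.97468354]), array([  3,   4,  14,  17, 158], dtype=int32))
('pics/w1.png', (118, 262, 138, 282)) (array([127.86821705, 271.79844961]), array([  4,   4,  13,  13, 129], dtype=int32))
```

View pics/v3.png

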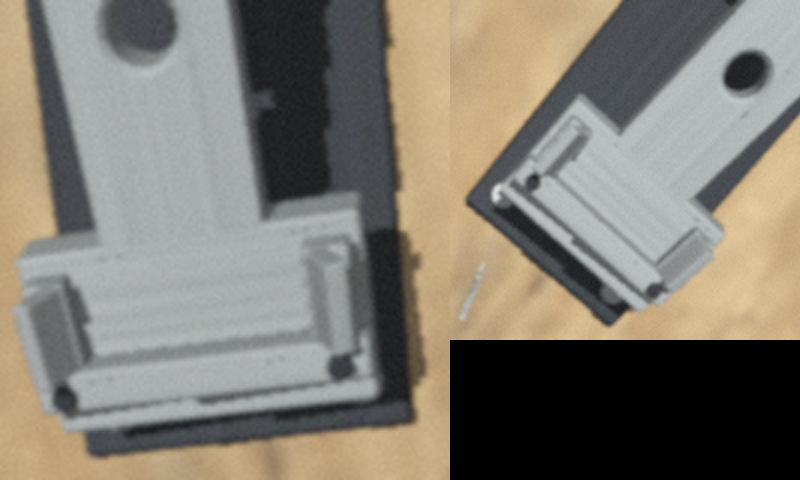

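```bash
cat > fit.py <<'E'
from h import *
from scipy.optimize import least_squares
from scipy.spatial.transform import Rotation as Ro
c1=dict(np.load('w1.npz'));c2=dict(np.load('w2.npz'))
B=[(c2,(0,0,0),(508.75,36.25)),(c2,(-42,18,0),(446,66.5)),(c2,(-42,-18,0),(480,100)),(c2,(-42,39,0),(426.5,48.5)),(c2,(-42,-39,0),(496,117.5)),
 (c1,(-42,-18,0),(343.3,72.7)),(c1,(-42,18,0),(289.3,82.3)),(c1,(0,0,0),(300.8,10.5))]
F=[(c2,(-80,45,8),(368.5,100)),(c2,(-80,-45,8),(441,160)),(c1,(-80,45,8),(284.3,147)),(c1,(-80,-45,8),(392.3,135))]
def res(p):
    Rz=Ro.from_euler('z',p[3]); r=[]
    for c,X,u in B: r.append(proj(c,p[:3]+(Rz*Ro.from_euler('y',-25,degrees=True)).apply(np.array(X)/1e3))-u)
    for c,X,u in F: r.append(proj(c,np.array([p[0],p[1],0])+Rz.apply(np.array(X)/1e3-[p[4],0,0]))-u)
    return np.array(r)
s=least_squares(lambda p:res(p).ravel(),[.66,-.02,.08,0,0.01],loss='soft_l1')
p=s.x; print('bed',p[:3].round(4),'yaw',np.degrees(p[3]).round(2),'d',p[4].round(4)); print(res(p).round(1).tolist())
# plate
Q=[(c2,(-45,25,14),(63,73)),(c2,(45,25,14),(150,17)),(c2,(45,-25,14),(186,75)),(c2,(20,0,14),(141.5,60)),(c1,(20,0,14),(128,272))]
def rp(q):
    return np.array([proj(c,np.array([q[0],q[1],q[3]])+Ro.from_euler('z',q[2]).apply(np.array(X)/1e3))-u for c,X,u in Q])
s=least_squares(lambda q:rp(q).ravel(),[.468,.211,-.5,0],loss='soft_l1'); q=s.x
print('plate',q.round(4),np.degrees(q[2])); print(rp(q).round(1).tolist())
print('rays at known heights: bed hole',onz(c1,B[-1][2],.08),onz(c2,B[0][2],.08))
E
python3 fit.py
```

```text
bed [ 0.6574 -0.0247  0.0798] yaw -3.06 d 0.0031
[[0.2, 0.1], [-1.6, 1.5], [-0.9, -0.2], [-3.1, 0.4], [2.7, 0.2], [-0.9, 0.2], [-0.1, -1.2], [0.4, -4.0], [1.0, -3.2], [3.0, 0.9], [-1.1, 1.4], [0.2, 0.6]]
plate [ 0.4698  0.2069 -0.4563  0.0036] -26.145195501351598
[[0.2, -0.2], [0.2, -0.1], [-1.8, -0.8], [1.5, 1.4], [-0.3, 0.4]]
rays at known heights: bed hole [ 0.65531468 -0.02414826  0.08      ] [ 0.65732308 -0.0245239   0.08      ]
```

Request:
send_rows(moves=[-0.05,0.565,-0.17,0,0,0.986,-1,-0.05,0.565,-0.17,0,0,0.986,-1,-0.05,0.565,-0.17,0,0,0.986,-1,-0.05,0.565,-0.17,0,0,0.986,-1,-0.05,0.565,-0.17,0,0,0.986,-1,-0.05,0.565,-0.17,0,0,0.986,-1,-0.05,0.565,-0.17,0,0,0.986,-1])

```text
time: 8.32
ee_pos: [0.477, 0.1078, 0.2154]
tcp_rot: [-179.7, 1.0, 94.9]
wrist_force: [0.4, -0.3, -0.0]
opening: 0.0854
grasp_force: 0.0
```

Request:
send_rows(moves=[-0.05,0.565,-0.17,0,0,0.986,-1,-0.05,0.565,-0.17,0,0,0.986,-1,-0.05,0.565,-0.17,0,0,0.986,-1,-0.05,0.565,-0.17,0,0,0.986,-1,-0.05,0.565,-0.17,0,0,0.986,-1,-0.05,0.565,-0.17,0,0,0.986,-1,-0.05,0.565,-0.17,0,0,0.986,-1,0,0,0,0,0,0,-1])

```text
time: 9.32
ee_pos: [0.468, 0.2067, 0.1854]
tcp_rot: [-179.6, 0.9, 153.9]
wrist_force: [0.2, 0.2, -0.5]
opening: 0.0854
grasp_force: 0.0
```

```bash
python3 - <<'E'
from h import *
c=cam('wrist','w3'); np.savez('w3.npz',**c)
o=bot.get_obs(); print(o['time'],o['ee_pos'],o['tcp_rot'],o['q'].round(1))
for q,z in(('plate',0),('plate_hole0',.014)):
    for d in bot.landmark_of('wrist',q)[:1]: print(q,np.round(d['pixel'],1),round(d['p'],2),onz(c,d['pixel'],z).round(4))
E
```

```text
9.375 [0.46811704 0.20625916 0.18569635] [-179.63360295    0.93685947  153.78074206] [24.3 -1.3 -1.4 89.6 -1.  50.5]
plate [330.7 201.2] 0.78 [0.4702 0.212  0.    ]
plate_hole0 [331.7 232.2] 0.85 [0.4906 0.2029 0.014 ]
```

View pics/w3.png

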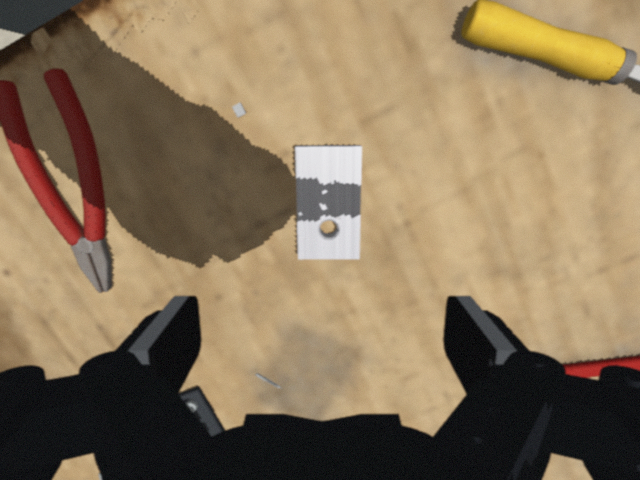

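The plate is square in the view, with top-face corners at about (295,145), (361,145), (360,259) and (298,259), and the hole at (329,228).

```bash
python3 - <<'E'
from h import *
c=dict(np.load('w3.npz'))
X={k:onz(c,p,.014) for k,p in dict(a=(295,145),b=(361.5,145),c=(360,259),d=(298,259),h=(329,228)).items()}
for k,v in X.items(): print(k,v.round(4))
m=sum(X[k] for k in'abcd')/4; print('centre',m, 'L',np.linalg.norm(X['a']-X['d']),'W',np.linalg.norm(X['a']-X['b']),np.linalg.norm(X['c']-X['d']))
u=(X['c']+X['d']-X['a']-X['b'])[:2]; print('yaw',np.degrees(np.arctan2(u[1],u[0])), 'hole offs',np.linalg.norm((X['h']-m)[:2]))
E
```

```text
a [0.4169 0.2076 0.014 ]
b [0.4388 0.2526 0.014 ]
c [0.5212 0.2137 0.014 ]
d [0.4991 0.1683 0.014 ]
h [0.4865 0.2024 0.014 ]
centre [0.46900303 0.21056557 0.014     ] L 0.09110811222943101 W 0.05000404601384195 0.05049819472479685
yaw -25.40889610669667 hole offs 0.019302544249903342
```

Request:
send_rows(moves=[0.04,0.17,-1,0.087,0.079,0.08,-1,0,0,-1,0,0,0,-1,0,0,-1,0,0,0,-1,0,0,-1,0,0,0,-1,0,0,-1,0,0,0,-1,0,0,-1,0,0,0,-1,0,0,-0.8,0,0,0,-0.6,0,0,-0.4,0,0,0,-0.3])

```text
time: 10.48
ee_pos: [0.4689, 0.2099, 0.005]
tcp_rot: [-180.0, -0.0, 154.5]
wrist_force: [0.1, -0.5, 0.5]
opening: 0.0557
grasp_force: 0.0
```

Request:
send_rows(moves=[0,0,0,0,0,0,-0.2])

```text
time: 10.6
ee_pos: [0.4691, 0.2102, 0.0057]
tcp_rot: [180.0, -0.0, 154.6]
wrist_force: [0.0, 0.7, 0.6]
opening: 0.0511
grasp_force: 0.0
```

Request:
send_rows(moves=[0,0,-0.2,0,0,0,-0.2,0,0,0,0,0,0,1,0,0,0,0,0,0,1,0,0,0,0,0,0,1], squeeze=80)

```text
time: 11.1
ee_pos: [0.4698, 0.2108, 0.0019]
tcp_rot: [179.9, 0.1, 154.6]
wrist_force: [-1.0, -1.4, 5.4]
opening: 0.0477
grasp_force: 83.2
```

```bash
cat >> h.py <<'E'
from scipy.spatial.transform import Rotation as Ro
BED=np.array([.6574,-.0247,.0798]); YAW=-3.06
RB=Ro.from_euler('yz',[-25,YAW],degrees=True)
RT=RB*Ro.from_matrix(np.diag([-1.,1,-1]))
def go(tp,tR,n=None):
    o=bot.get_obs(); Rc=Ro.from_euler('xyz',o['tcp_rot'],degrees=True)
    s=(np.array(tp)-o['ee_pos'])/.025; r=(tR*Rc.inv()).as_rotvec()/.15
    n=n or int(np.ceil(max(abs(np.r_[s,r]))))
    print('t',o['time'],'total',s.round(2),r.round(2),'n',n,'per row',(s/n).round(3),(r/n).round(3))
E
python3 - <<'E'
from h import *
go(BED+RB.apply([-.016,0,.06]),RT,16)
go(BED+RB.apply([-.016,0,.06]),RT,20)
E
```

```text
t 11.1 total [ 5.91 -9.33  5.02] [-0.73 -2.82  2.55] n 16 per row [ 0.369 -0.583  0.314] [-0.046 -0.177  0.16 ]
t 11.1 total [ 5.91 -9.33  5.02] [-0.73 -2.82  2.55] n 20 per row [ 0.296 -0.467  0.251] [-0.036 -0.141  0.128]
```

Request:
send_rows(moves=[0,0,0.6,0,0,0,1,0,0,1,0,0,0,1,0,0,1,0,0,0,1,0,0,1,0,0,0,1,0,0,1,0,0,0,1])

```text
time: 11.72
ee_pos: [0.4691, 0.2106, 0.1175]
tcp_rot: [179.9, 0.0, 154.6]
wrist_force: [0.2, 0.2, -1.9]
opening: 0.0475
grasp_force: 82.8
```

```bash
python3 - <<'E'
from h import *
go(BED+RB.apply([-.016,0,.06]),RT,16)
print(bot.get_obs()['opening'],bot.get_obs()['wrist_force'])
E
```

```text
t 11.725 total [ 5.94 -9.33  0.4 ] [-0.73 -2.83  2.55] n 16 per row [ 0.371 -0.583  0.025] [-0.045 -0.177  0.16 ]
0.04748699393711598 [ 0.21703914  0.19782958 -1.92477796]
```

Request:
send_rows(moves=[0.37,-0.58,0.1,-0.046,-0.177,0.16,1,0.37,-0.58,0.1,-0.046,-0.177,0.16,1,0.37,-0.58,0.1,-0.046,-0.177,0.16,1,0.37,-0.58,0.1,-0.046,-0.177,0.16,1,0.37,-0.58,0,-0.046,-0.177,0.16,1,0.37,-0.58,0,-0.046,-0.177,0.16,1,0.37,-0.58,0,-0.046,-0.177,0.16,1,0.37,-0.58,0,-0.046,-0.177,0.16,1])

```text
time: 12.72
ee_pos: [0.5433, 0.0942, 0.1266]
tcp_rot: [178.8, 12.6, 165.6]
wrist_force: [-0.6, 0.3, -1.8]
opening: 0.048
grasp_force: 82.9
```

Request:
send_rows(moves=[0.37,-0.58,0,-0.046,-0.177,0.16,1,0.37,-0.58,0,-0.046,-0.177,0.16,1,0.37,-0.58,0,-0.046,-0.177,0.16,1,0.37,-0.58,0,-0.046,-0.177,0.16,1,0.37,-0.58,0,-0.046,-0.177,0.16,1,0.37,-0.58,0,-0.046,-0.177,0.16,1,0.37,-0.58,0,-0.046,-0.177,0.16,1,0.37,-0.58,0,-0.046,-0.177,0.16,1])

```text
time: 13.72
ee_pos: [0.6173, -0.0217, 0.1265]
tcp_rot: [-179.9, 25.0, 177.1]
wrist_force: [0.1, 0.3, -2.4]
opening: 0.0475
grasp_force: 82.9
```

```bash
python3 - <<'E'
from h import *
go(BED+RB.apply([-.016,0,.035]),RT,4)
c=cam('wrist','w4'); np.savez('w4.npz',**c)
b=cv2.imread('pics/w4.png')
for X in [(0,0,0),(-65,25,0),(-65,-25,0),(-65,26.5,0),(-65,-26.5,0),(-65,39,10),(-65,-39,10),(-45,26.5,0),(-45,-26.5,0)]:
    p=proj(c,BED+RB.apply(np.array(X)/1e3)); cv2.circle(b,tuple(np.int32(p.round())),2,(0,0,255),-1)
cv2.imwrite('pics/w4o.png',b); print(bot.get_obs()['ee_pos'],bot.get_obs()['tcp_rot'],bot.get_obs()['q'])
E
```

```text
t 13.725 total [ 0.44 -0.06 -0.87] [ 0.01  0.   -0.01] n 4 per row [ 0.109 -0.014 -0.217] [ 0.004  0.001 -0.002]
[ 0.61771082 -0.02310716  0.12627664] [-179.79828959   25.11440609  177.11328801] [ -1.84560242 -11.10469978 -21.4038919   54.59335573  -0.64353829
   0.9427354 ]
```

View pics/w4o.png

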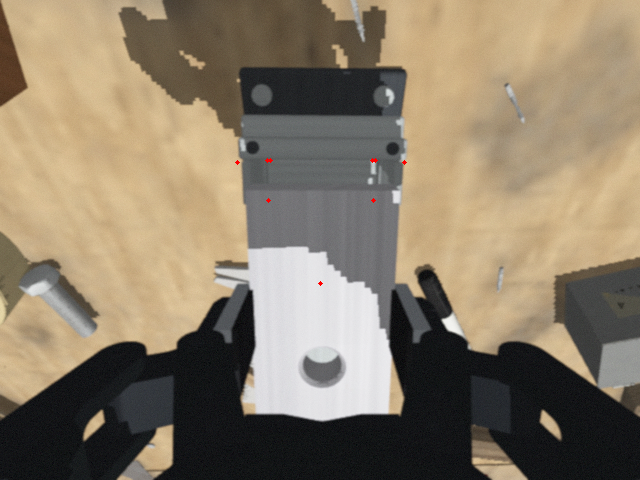

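The plate is held square over the bed: its edges are at x≈245 and 400, with its low end at y≈190. The guides (x≈268/374) are centred on it and the ridge edge is near y≈160. I'm lowering it along the bed normal.

Request:
send_rows(moves=[0.21,-0.02,-0.425,0,0,0,1,0.21,-0.02,-0.425,0,0,0,1,0.21,-0.02,-0.425,0,0,0,1,0.21,-0.02,-0.425,0,0,0,1,0,0,0,0,0,0,1])

```text
time: 14.4
ee_pos: [0.6378, -0.0232, 0.0817]
tcp_rot: [-179.9, 24.9, 177.0]
wrist_force: [-0.6, 0.4, -2.9]
opening: 0.0476
grasp_force: 82.9
```

Request:
send_rows(moves=[0.05,0,-0.11,0,0,0,1,0.05,0,-0.11,0,0,0,1,0,0,0,0,0,0,1])

```text
time: 14.78
ee_pos: [0.6407, -0.0234, 0.0779]
tcp_rot: [-179.9, 25.0, 177.0]
wrist_force: [-0.5, -0.4, -2.0]
opening: 0.0479
grasp_force: 82.9
```

```bash
python3 - <<'E'
from h import *
o=bot.get_obs(); print(RB.inv().apply(o['ee_pos']-BED).round(4),RB.inv().apply(o['wrist_force']))
go(BED+RB.apply([-.016,0,.002]),RT,1)
E
```

```text
[-0.016   0.0004  0.0053] [-1.29914497 -0.43586621 -1.57415743]
t 14.775 total [ 0.05 -0.02 -0.12] [ 0.01 -0.   -0.  ] n 1 per row [ 0.055 -0.019 -0.121] [ 0.014 -0.    -0.003]
```

Request:
send_rows(moves=[0.025,0,-0.055,0,0,0,1,0.025,0,-0.055,0,0,0,1,0,0,0,0,0,0,1])

```text
time: 15.15
ee_pos: [0.6419, -0.0234, 0.0755]
tcp_rot: [-179.9, 25.0, 177.0]
wrist_force: [-5.2, 1.0, 2.3]
opening: 0.048
grasp_force: 83.4
```

Request:
send_rows(moves=[0.017,0,-0.036,0,0,0,1,0,0,0,0,0,0,1])

```text
time: 15.4
ee_pos: [0.642, -0.0234, 0.0755]
tcp_rot: [-179.9, 25.0, 177.0]
wrist_force: [-16.0, -0.3, 12.3]
opening: 0.0477
grasp_force: 85.1
```

Request:
send_rows(moves=[-0.09,0.004,0.0,0,0,0,1,-0.07,0.004,-0.034,0,0,0,1,0,0,0,0,0,0,1])

```text
time: 15.78
ee_pos: [0.6389, -0.0232, 0.0741]
tcp_rot: [-179.9, 25.1, 177.0]
wrist_force: [-0.7, 0.6, 3.6]
opening: 0.0478
grasp_force: 83.5
```

```bash
cat > st.py <<'E'
from h import *
o=bot.get_obs(); print(RB.inv().apply(o['ee_pos']-BED).round(4),RB.inv().apply(o['wrist_force']).round(1),o['tcp_rot'].round(2),o['time'],o['opening'])
E
python3 st.py
```

```text
[-0.0192  0.0005  0.0027] [0.9 0.6 3.6] [-179.87   25.09  177.02] 15.775 0.047845325625712
```

Now at bed x = -19.2 mm with light contact; I'll keep sliding until the stop pushes back.

Request:
send_rows(moves=[-0.055,0.003,-0.025,0,0,0,1,0,0,0,0,0,0,1])

```text
time: 16.02
ee_pos: [0.6376, -0.0231, 0.0735]
tcp_rot: [-179.9, 25.1, 177.0]
wrist_force: [0.8, 1.0, 5.3]
opening: 0.0476
grasp_force: 83.6
```

Request:
send_rows(moves=[-0.055,0.003,-0.025,0,0,0,1,0,0,0,0,0,0,1])

```text
time: 16.27
ee_pos: [0.6374, -0.0232, 0.0737]
tcp_rot: [-179.9, 25.2, 177.0]
wrist_force: [8.9, -0.5, 3.2]
opening: 0.0473
grasp_force: 82.9
```

```bash
python3 st.py
```

```text
[-0.0208  0.0005  0.0029] [ 9.5 -0.  -0.8] [-179.87   25.25  177.01] 16.275 0.04733608518380825
```

Request:
send_rows(moves=[0,0,0,0,0,0,-0.4,0,0,0,0,0,0,-0.6,0,0,0,0,0,0,-1,-0.21,0.01,0.45,0,0,0,-1,-0.42,0.02,0.9,0,0,0,-1,-0.42,0.02,0.9,0,0,0,-1,-0.42,0.02,0.9,0,0,0,-1,0,0,0,0,0,0,-1])

```text
time: 17.27
ee_pos: [0.5995, -0.0213, 0.1541]
tcp_rot: [-179.9, 25.3, 177.0]
wrist_force: [0.2, -0.0, 0.5]
opening: 0.0856
grasp_force: 0.0
```

```bash
python3 - <<'E'
from h import *
c=cam('wrist','w5'); np.savez('w5.npz',**c); o=bot.get_obs(); print(o['time'],o['ee_pos'],o['tcp_rot'])
for q in('plate_hole0','bed','plate'):
    for d in bot.landmark_of('wrist',q)[:1]: print(q,np.round(d['pixel'],1),round(d['p'],2))
E
```

```text
17.325 [ 0.59921377 -0.02127473  0.1522677 ] [-179.87335771   25.13573347  177.0273107 ]
bed [321.  269.4] 0.81
plate [324.7 234.9] 0.92
```

View pics/w5.png

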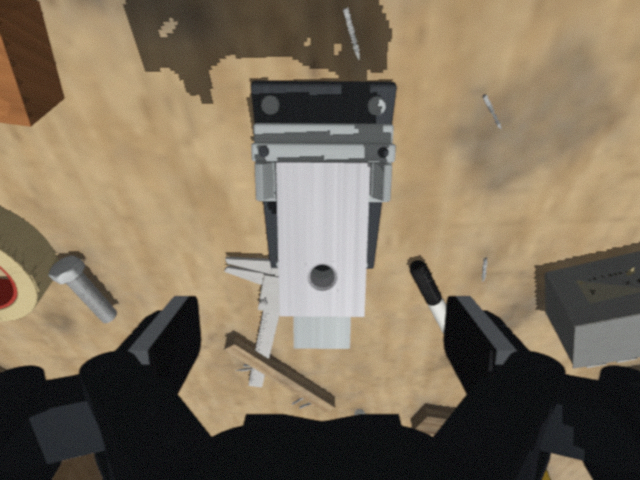

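The plate is seated: its low end is against the ridge (y≈162), it sits between the guides, and its hole is at about (322,277). I'll measure the hole centre on the plate's plane and plan the pin approach.

```bash
python3 - <<'E'
from h import *
c=dict(np.load('w5.npz')); g=cv2.cvtColor(cv2.imread('pics/w5.png'),6)[255:300,298:348]
print(g.min(),np.median(g))
for th in (150,165,180):
    b=(g<th).astype(np.uint8); n,l,s,ce=cv2.connectedComponentsWithStats(b); i=1+np.argmax(s[1:,4]); k,_=cv2.findContours((l==i).astype(np.uint8),0,1)
    e=cv2.fitEllipse(max(k,key=len)); u=np.array(e[0])+[298,255]
    C=-c['R'].T@c['t']; d=c['R'].T@np.linalg.inv(c['camera_matrix'])@np.append(u,1)
    Cb=RB.inv().apply(C-BED); db=RB.inv().apply(d); X=Cb+db*(.014-Cb[2])/db[2]
    print(th,e[1],u.round(1),'bed frame',X.round(4))
# plate corners bottom edge width check
for u in [(276,162),(370,162),(277,315),(366,315)]:
    db=RB.inv().apply(c['R'].T@np.linalg.inv(c['camera_matrix'])@np.append(u,1)); print((Cb+db*(.014-Cb[2])/db[2]).round(4))
# pins: w2 view
c2=dict(np.load('w2.npz')); print('pin_short top in w2 at z=.088',onz(c2,(581,304),.088))
L=onz
s=dict(zip(['K'],[0]))
# block axis direction guess via top cam landmarks
E
```

```text
24 201.0
150 (25.693082809448242, 25.913476943969727) [322.2 276.8] bed frame [-0.0005  0.0005  0.014 ]
165 (26.260282516479492, 27.421031951904297) [322.2 277. ] bed frame [-0.0004  0.0005  0.014 ]
180 (26.959033966064453, 28.713130950927734) [322.1 276.9] bed frame [-0.0005  0.0004  0.014 ]
[-0.0662 -0.0244  0.014 ]
[-0.0663  0.0258  0.014 ]
[ 0.0238 -0.0264  0.014 ]
[0.0237 0.0265 0.014 ]
pin_short top in w2 at z=.088 [ 0.54240716 -0.20458789  0.088     ]
```

```bash
sed -i 's/^RB=.*/&\nBED=BED+RB.apply([-.0005,.0005,0])/' h.py; python3 - <<'E'
from h import *
go([.519,-.271,.20],Ro.from_euler('xyz',[180,0,170],degrees=True),12)
E
```

```text
t 17.475 total [-3.18 -9.99  2.01] [ 0.34  2.88 -0.8 ] n 12 per row [-0.265 -0.832  0.168] [ 0.029  0.24  -0.067]
```

Request:
send_rows(moves=[-0.26,-0.5,0.5,0.029,0.24,-0.067,-1,-0.26,-0.86,0.5,0.029,0.24,-0.067,-1,-0.26,-0.86,0.5,0.029,0.24,-0.067,-1,-0.26,-0.86,0.5,0.029,0.24,-0.067,-1,-0.26,-0.86,0,0.029,0.24,-0.067,-1,-0.26,-0.86,0,0.029,0.24,-0.067,-1,-0.26,-0.86,0,0.029,0.24,-0.067,-0.7])

```text
time: 18.35
ee_pos: [0.5531, -0.1635, 0.1996]
tcp_rot: [179.6, 10.3, 172.8]
wrist_force: [-0.1, 0.1, 0.2]
opening: 0.0731
grasp_force: 0.0
```

Request:
send_rows(moves=[-0.26,-0.86,0,0.029,0.24,-0.067,-0.6,-0.26,-0.86,0,0.029,0.24,-0.067,-0.5,-0.26,-0.86,0,0.029,0.24,-0.067,-0.4,-0.26,-0.86,0,0.029,0.24,-0.067,-0.2,-0.3,-0.86,0,0.029,0.24,-0.067,-0.2,0,0,0,0,0,0,-0.2])

```text
time: 19.1
ee_pos: [0.5197, -0.2714, 0.199]
tcp_rot: [179.9, -0.1, 169.9]
wrist_force: [-0.1, 0.2, -0.2]
opening: 0.0511
grasp_force: 0.0
```

```bash
python3 - <<'E'
from h import *
c=cam('wrist','w6'); np.savez('w6.npz',**c); o=bot.get_obs(); print(o['time'],o['ee_pos'],o['tcp_rot'],o['q'].round(1),o['opening'])
for q in('pin_long','pin_short'):
    for d in bot.boxes_of('wrist',q)[:2]: print(q,np.round(d['extent'],1),round(d['p'],2))
E
```

```text
19.15 [ 0.51991916 -0.27061604  0.19942355] [ 1.79913915e+02 -6.25549890e-03  1.69914879e+02] [-27.5   9.5  11.5  92.1   0.1 -17.5] 0.05163651637827761
pin_long [300.8 212.4 339.  263.7] 0.88
pin_short [402.5 212.8 444.  260.5] 0.59
```

View pics/w6.png

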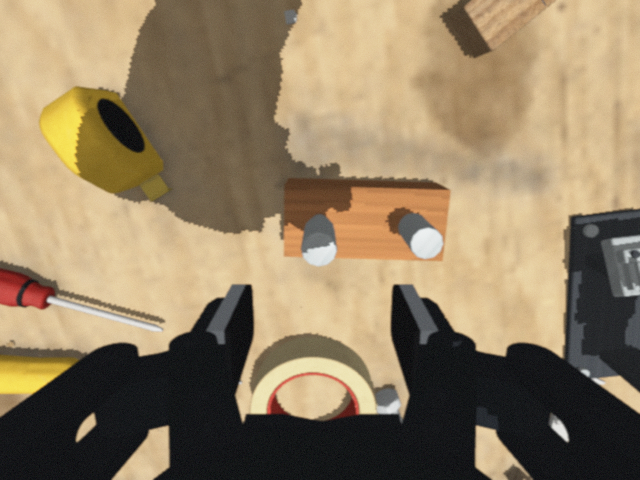

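The long pin's top is at about (319,248) between the fingers' lines, and the short pin's top is at (427,243).

```bash
python3 - <<'E'
from h import *
c=dict(np.load('w6.npz')); g=cv2.imread('pics/w6.png')[225:275,295:345]
b=(g.min(2)>170).astype(np.uint8); n,l,s,ce=cv2.connectedComponentsWithStats(b); i=1+np.argmax(s[1:,4]); k,_=cv2.findContours((l==i).astype(np.uint8),0,1)
e=cv2.fitEllipse(max(k,key=len)); u=np.array(e[0])+[295,225]; print(u,e[1])
X=onz(c,u,.108); print(X,'diam at z=.108:',(np.linalg.norm(onz(c,u+[e[1][1]/2,0],.108)-onz(c,u-[e[1][1]/2,0],.108))))
Xs=onz(c,(427,242.5),.088); print('short',Xs,np.linalg.norm((X-Xs)[:2]))
s=bot.camera('scene'); print('proj of long top in scene',proj(s,X),'short',proj(s,Xs))
np.savez('s0.npz',**s)
print('tri short w2,w6',tri([(dict(np.load('w2.npz')),(581.5,304)),(c,(427,242.5))]))
cv2.imwrite('pics/s1.png',s['color'][:,:,::-1])
g=cv2.cvtColor(cv2.imread('pics/scene0.png'),6)[284:304,400:425]
for r in g[::2]: print(' '.join(f'{v:3d}' for v in r))
E
```

```text
[320.24336815 255.09288979] (19.54132652282715, 35.08113098144531)
[ 0.53060226 -0.27428789  0.108     ] diam at z=.108: 0.02116742215706466
short [ 0.54084443 -0.20575515  0.088     ] 0.06929385314246123
proj of long top in scene [412.48727977 289.1035241 ] short [390.18154326 278.88641561]
tri short w2,w6 [ 0.54195424 -0.20565588  0.08673924]
163 160 163 166 163 164 162 166 167 167 165 168 167 165 162 161 159 156 159 156 153 153 152 156 158
157 158 160 160 166 165 169 169 166 169 168 169 164 160 159 158 158 158 161 160 158 158 154 157 158
159 159 160 161 163 170 175 175 172 173 171 172 171 172 168 165 164 159 168 166 161 157 158 160 158
157 158 162 161 158 139 172 173 173 173 173 174 174 173 175 173 158 164 162 161 159 161 160 163 164
159 156 155 159 145  92 118 148 161 171 175 176 171 170 165 150 135 165 164 164 166 163 164 163 163
154 163 166 167 132  94  96  93 102 105 105 104 102 103  99  97 143 167 168 163 162 161 162 159 160
134 142 160 165 119  92  94  99 102  98 102  99 106 104  96 103 153 164 156 159 161 160 165 163 165
132 133 137 148 100  91  98  99 101 104 104 101  99 100  99 109 160 158 158 160 161 164 165 164 164
127 133 134 133  94  91 100  98 106 104 106 102 104 101  97 119 167 167 164 166 166 168 164 165 167
130 130 134 125  99  99  98 102 104 103 107 104  98 101  99 143 169 168 163 163 163 165 162 160 161
```

```bash
python3 - <<'E'
from h import *
c=dict(np.load('w6.npz'));s=dict(np.load('s0.npz'))
print('tri long',tri([(c,(319.3,247.5)),(s,(410.5,290.3))]), onz(c,(319.3,247.5),.108))
X=onz(c,(319.3,247.5),.108); print(proj(s,X))
go([X[0],X[1],.072],Ro.from_euler('xyz',[180,0,170],degrees=True),6)
E
```

```text
tri long [ 0.52593868 -0.27398206  0.10717251] [ 0.52577987 -0.27400026  0.108     ]
[410.54766482 289.96192642]
t 19.3 total [ 0.23 -0.17 -5.14] [-0.    0.01 -0.  ] n 6 per row [ 0.039 -0.029 -0.857] [-0.001  0.002 -0.   ]
```

Request:
send_rows(moves=[0.23,-0.14,-0.6,0,0.01,0,-0.2,0,0,-1,0,0,0,-0.2,0,0,-1,0,0,0,-0.2,0,0,-1,0,0,0,-0.2,0,0,-1,0,0,0,-0.2,0,0,-0.5,0,0,0,0,0,0,0,0,0,0,0.2])

```text
time: 20.18
ee_pos: [0.5253, -0.2733, 0.0724]
tcp_rot: [179.9, -0.1, 170.0]
wrist_force: [0.0, 0.3, -0.6]
opening: 0.0341
grasp_force: 0.0
```

Request:
send_rows(moves=[0,0,0,0,0,0,1,0,0,0,0,0,0,1,0,0,0,0,0,0,1,0,0,0,0,0,0,1], squeeze=60)

```text
time: 20.68
ee_pos: [0.5261, -0.274, 0.0742]
tcp_rot: [180.0, 0.1, 170.0]
wrist_force: [-0.1, -0.1, 4.4]
opening: 0.0203
grasp_force: 59.0
```

Request:
send_rows(moves=[0,0,0.3,0,0,0,1,0,0,0.6,0,0,0,1,0,0,1,0,0,0,1,0,0,1,0,0,0,1,0,0,1,0,0,0,1,0,0,1,0,0,0,1])

```text
time: 21.42
ee_pos: [0.5255, -0.2737, 0.1977]
tcp_rot: [180.0, 0.0, 170.0]
wrist_force: [1.3, -0.1, -1.7]
opening: 0.0205
grasp_force: 58.8
```

```bash
python3 - <<'E'
from h import *
o=bot.get_obs(); print(o['opening'],o['grasp_force'],o['wrist_force'])
# tip 56mm ahead of TCP ; tip 25mm above plate surface (z=14)
go(BED+RB.apply([0,0,.014+.03+.056]),RT,16)
E
```

```text
0.020502385368684234 58.752613021060824 [ 1.30511173 -0.0839349  -1.67864372]
t 21.425 total [ 3.57 10.07 -1.1 ] [-0.33 -2.89  0.8 ] n 16 per row [ 0.223  0.629 -0.069] [-0.021 -0.181  0.05 ]
```

Request:
send_rows(moves=[0.22,0.63,0,-0.021,-0.181,0.05,1,0.22,0.63,0,-0.021,-0.181,0.05,1,0.22,0.63,0,-0.021,-0.181,0.05,1,0.22,0.63,0,-0.021,-0.181,0.05,1,0.22,0.63,0,-0.021,-0.181,0.05,1,0.22,0.63,0,-0.021,-0.181,0.05,1,0.22,0.63,0,-0.021,-0.181,0.05,1,0.22,0.63,0,-0.021,-0.181,0.05,1])

```text
time: 22.42
ee_pos: [0.57, -0.1467, 0.1959]
tcp_rot: [179.6, 12.6, 173.4]
wrist_force: [-0.2, 0.3, -2.4]
opening: 0.0205
grasp_force: 58.8
```

Request:
send_rows(moves=[0.22,0.63,0,-0.021,-0.181,0.05,1,0.22,0.63,0,-0.021,-0.181,0.05,1,0.22,0.63,0,-0.021,-0.181,0.05,1,0.22,0.63,0,-0.021,-0.181,0.05,1,0.22,0.63,-0.2,-0.021,-0.181,0.05,1,0.22,0.63,-0.2,-0.021,-0.181,0.05,1,0.22,0.63,-0.2,-0.021,-0.181,0.05,1,0.22,0.63,-0.3,-0.021,-0.181,0.05,1])

```text
time: 23.42
ee_pos: [0.614, -0.0207, 0.1734]
tcp_rot: [-180.0, 25.2, 177.0]
wrist_force: [-0.5, 0.3, -1.3]
opening: 0.0204
grasp_force: 58.8
```

Request:
send_rows(moves=[0,0,0,0,0,0,1])

```text
time: 23.55
ee_pos: [0.6131, -0.0205, 0.1725]
tcp_rot: [-180.0, 25.0, 177.1]
wrist_force: [-0.5, 0.2, -1.4]
opening: 0.0203
grasp_force: 58.9
```

```bash
python3 - <<'E'
from h import *
go(BED+RB.apply([0,0,.100]),RT,1)
c=cam('wrist','w7'); np.savez('w7.npz',**c); o=bot.get_obs(); T=Ro.from_euler('xyz',o['tcp_rot'],degrees=True)
b=cv2.imread('pics/w7.png')
for X in [BED+RB.apply([0,0,.014]),o['ee_pos']+T.apply([0,0,.056]),o['ee_pos']+T.apply([0,0,.011])]:
    p=proj(c,X); print(p); 
    cv2.drawMarker(b,tuple(np.int32(p.round())),(0,0,255),0,7,1)
cv2.imwrite('pics/w7o.png',cv2.resize(b[200:440,180:460],(700,600),interpolation=2))
E
```

```text
t 23.55 total [ 0.07 -0.06 -0.09] [ 0.    0.   -0.01] n 1 per row [ 0.065 -0.057 -0.091] [ 0.001  0.001 -0.013]
[319.48186484 238.79337328]
[320.58660999 256.87183067]
[320.25394861 292.58968472]
```

View pics/w7o.png

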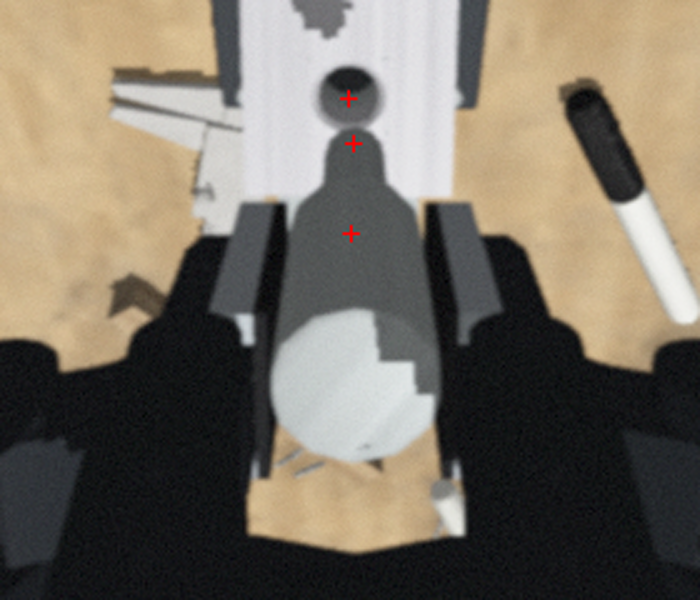

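The pin is held straight over the bed. In the crop, the hole centre is at about (350,97), the shank is centred at x≈355 and the head at x≈356. I'll work out the sideways correction from this one picture.

```bash
python3 - <<'E'
from h import *
c=dict(np.load('w7.npz')); o=bot.get_obs(); print('tcp bed',RB.inv().apply(o['ee_pos']-BED).round(4),o['tcp_rot'])
C=RB.inv().apply(-c['R'].T@c['t']-BED); print('cam bed',C.round(4))
def at(p,z):
    u=np.array(p)/2.5+[180,200]; d=RB.inv().apply(c['R'].T@np.linalg.inv(c['camera_matrix'])@np.append(u,1)); return (C+d*(z-C[2])/d[2]).round(4)
zt=RB.inv().apply(o['ee_pos']-BED)[2]
print('hole',at((350,97),.014)); z=zt-.056
print('shank L/R at tip+8',at((327,170),z+.010),at((384,170),z+.010))
print('head top',at((355.5,385),z+.09),at((272,385),z+.09),at((440,385),z+.09),'top far edge',at((355,310),z+.09),at((355,460),z+.09))
E
```

```text
tcp bed [-1.000e-04  7.000e-04  1.033e-01] [-179.98032238   25.02431953  177.02783235]
cam bed [-0.0676  0.0011  0.2458]
hole [0.     0.0003 0.014 ]
shank L/R at tip+8 [ 0.0023 -0.004   0.0573] [0.0023 0.0072 0.0573]
head top [0.     0.0015 0.1373] [ 0.     -0.0085  0.1373] [-0.      0.0116  0.1373] top far edge [-0.0099  0.0014  0.1373] [0.0104 0.0014 0.1373]
```

Request:
send_rows(moves=[0.118,-0.054,-0.254,0,0,0,1,0.118,-0.006,-0.254,0,0,0,1,0.118,-0.006,-0.254,0,0,0,1,0.118,-0.006,-0.254,0,0,0,1,0,0,0,0,0,0,1])

```text
time: 24.22
ee_pos: [0.6253, -0.0237, 0.1469]
tcp_rot: [-180.0, 25.0, 177.0]
wrist_force: [1.3, -0.1, -1.2]
opening: 0.0206
grasp_force: 58.8
```

```bash
python3 st.py; python3 - <<'E'
from h import *
c=cam('wrist','w8'); np.savez('w8.npz',**c)
b=cv2.imread('pics/w8.png')
cv2.imwrite('pics/w8o.png',cv2.resize(b[180:420,180:460],(700,600),interpolation=2))
E
```

```text
[-0.0003 -0.0012  0.0744] [ 0.7 -0.1 -1.7] [-179.99   24.96  176.96] 24.225 0.020567119787876814
```

View pics/w8o.png

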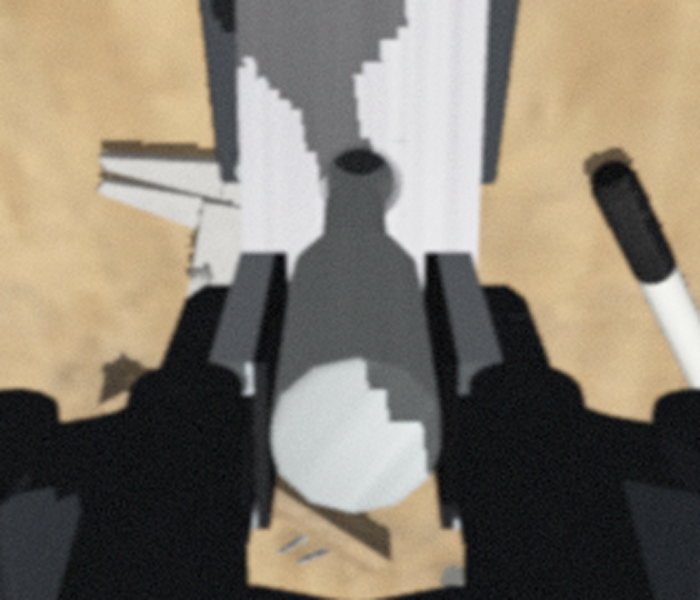

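The hole mouth is centred near x=362 in the crop and the shank near 356, so I'll shift about 0.7 mm in +y and then feel the tip in.

Request:
send_rows(moves=[0.012,0.028,0,0,0,0,1,0.051,-0.003,-0.109,0,0,0,1,0.051,-0.003,-0.109,0,0,0,1,0.051,-0.003,-0.109,0,0,0,1,0,0,0,0,0,0,1])

```text
time: 24.9
ee_pos: [0.6294, -0.0231, 0.1393]
tcp_rot: [-180.0, 25.0, 177.0]
wrist_force: [-0.7, -0.5, -0.9]
opening: 0.0205
grasp_force: 58.9
```

```bash
python3 st.py
```

```text
[ 0.0002 -0.0004  0.0658] [-1.  -0.5 -0.5] [-179.99   25.    176.96] 24.9 0.02049190607067893
```

Request:
send_rows(moves=[0.051,-0.003,-0.109,0,0,0,1,0.051,-0.003,-0.109,0,0,0,1,0,0,0,0,0,0,1])

```text
time: 25.28
ee_pos: [0.632, -0.0232, 0.1337]
tcp_rot: [-180.0, 25.0, 177.0]
wrist_force: [-1.1, -0.7, -2.8]
opening: 0.0202
grasp_force: 58.9
```

Request:
send_rows(moves=[0.051,-0.003,-0.109,0,0,0,1,0.051,-0.003,-0.109,0,0,0,1,0,0,0,0,0,0,1])

```text
time: 25.65
ee_pos: [0.6347, -0.0235, 0.1285]
tcp_rot: [-180.0, 25.0, 177.0]
wrist_force: [-0.5, 0.8, -3.0]
opening: 0.0205
grasp_force: 58.9
```

```bash
python3 st.py
```

```text
[ 0.0004 -0.0005  0.0537] [-1.8  0.7 -2.5] [-179.98   25.03  176.96] 25.65 0.02049077952903667
```

Tip now at bed z ≈ -2 mm, entering the bed hole without resistance; continue.

Request:
send_rows(moves=[0.049,-0.003,-0.109,0,0,0,1,0.049,-0.003,-0.109,0,0,0,1,0,0,0,0,0,0,1])

```text
time: 26.02
ee_pos: [0.637, -0.0235, 0.123]
tcp_rot: [-180.0, 25.0, 177.0]
wrist_force: [-2.3, 0.7, -3.2]
opening: 0.0205
grasp_force: 58.8
```

Request:
send_rows(moves=[0.049,-0.003,-0.109,0,0,0,1,0.049,-0.003,-0.109,0,0,0,1,0,0,0,0,0,0,1])

```text
time: 26.4
ee_pos: [0.6394, -0.0236, 0.1175]
tcp_rot: [-180.0, 25.0, 177.0]
wrist_force: [-2.0, 2.1, -3.5]
opening: 0.0204
grasp_force: 58.8
```

Request:
send_rows(moves=[0.049,-0.003,-0.109,0,0,0,1,0.049,-0.003,-0.109,0,0,0,1,0,0,0,0,0,0,1])

```text
time: 26.78
ee_pos: [0.6419, -0.0238, 0.1122]
tcp_rot: [-180.0, 25.0, 177.0]
wrist_force: [-3.5, 2.0, -3.5]
opening: 0.0204
grasp_force: 58.9
```

```bash
python3 st.py
```

```text
[ 0.0001 -0.0004  0.0359] [-4.7  1.8 -1.7] [-179.99   25.01  176.97] 26.775 0.020352296557851545
```

Request:
send_rows(moves=[0.038,0.004,-0.114,0,0,0,1,0.049,-0.003,-0.109,0,0,0,1,0,0,0,0,0,0,1])

```text
time: 27.15
ee_pos: [0.6442, -0.0238, 0.1068]
tcp_rot: [-180.0, 25.0, 177.0]
wrist_force: [-2.5, 1.0, -2.4]
opening: 0.0205
grasp_force: 58.8
```

Request:
send_rows(moves=[0.034,-0.002,-0.073,0,0,0,1,0.017,-0.001,-0.036,0,0,0,1,0,0,0,0,0,0,1])

```text
time: 27.52
ee_pos: [0.6454, -0.0239, 0.1043]
tcp_rot: [-180.0, 25.0, 177.0]
wrist_force: [-3.9, 0.9, -1.5]
opening: 0.0203
grasp_force: 59.1
```

```bash
python3 st.py
```

```text
[ 0.     -0.0003  0.0273] [-4.3  0.7  0.3] [-179.99   25.04  176.97] 27.525 0.020344152647942395
```

Request:
send_rows(moves=[0.022,-0.001,-0.055,0,0,0,1,0,0,0,0,0,0,1])

```text
time: 27.78
ee_pos: [0.646, -0.0239, 0.1032]
tcp_rot: [-180.0, 25.1, 177.0]
wrist_force: [-7.6, 0.7, 1.2]
opening: 0.0204
grasp_force: 59.5
```

Request:
send_rows(moves=[0.022,-0.001,-0.055,0,0,0,1,0,0,0,0,0,0,1])

```text
time: 28.02
ee_pos: [0.6462, -0.024, 0.1031]
tcp_rot: [-180.0, 25.1, 177.0]
wrist_force: [-17.6, 1.8, 12.5]
opening: 0.0201
grasp_force: 61.2
```

```bash
python3 st.py
```

```text
[ 0.0002 -0.0004  0.0259] [-10.8   0.8  18.8] [-179.99   25.08  176.96] 28.025 0.02009146207548004
```

Solid contact at the expected depth (normal force 19 N). Release, back off and look.

Request:
send_rows(moves=[-0.01,0,0.02,0,0,0,0.4,0,0,0,0,0,0,0.2,0,0,0,0,0,0,-0.1,0,0,0,0,0,0,-0.3,-0.21,0.011,0.45,0,0,0,-0.3,-0.42,0.022,0.9,0,0,0,-0.3,-0.42,0.022,0.9,0,0,0,-0.5,-0.42,0.022,0.9,0,0,0,-0.7])

```text
time: 29.02
ee_pos: [0.6091, -0.022, 0.1825]
tcp_rot: [-180.0, 25.1, 177.0]
wrist_force: [-0.0, -0.3, -0.5]
opening: 0.0724
grasp_force: 0.0
```

Request:
send_rows(moves=[-0.42,0.022,0.9,0,0,0,-0.7,0,0,0,0,0,0,-0.7])

```text
time: 29.28
ee_pos: [0.5996, -0.0215, 0.2066]
tcp_rot: [-180.0, 25.3, 177.0]
wrist_force: [0.3, -0.9, -1.2]
opening: 0.0726
grasp_force: 0.0
```

```bash
python3 - <<'E'
from h import *
c=cam('wrist','w9'); s=cam('scene','s9')
for X in ([0,0,.014],[0,0,.059]): print(proj(c,BED+RB.apply(X)),proj(s,BED+RB.apply(X)))
a=cv2.imread('pics/w9.png'); b=cv2.imread('pics/s9.png')[190:330,310:450]
cv2.imwrite('pics/v9.png',np.hstack([cv2.resize(a[60:360,160:480],(400,375)),cv2.resize(b,(375,375),interpolation=2)]))
E
python3 st.py
```

```text
[322.46546873 219.56865503] [370.90283837 225.71422854]
[322.54499067 238.52517911] [365.32162154 212.50111104]
[-0.0002 -0.0004  0.1366] [ 0.3 -0.5 -0.5] [-179.99   25.07  176.97] 29.375 0.07243014371162698
```

View pics/v9.png

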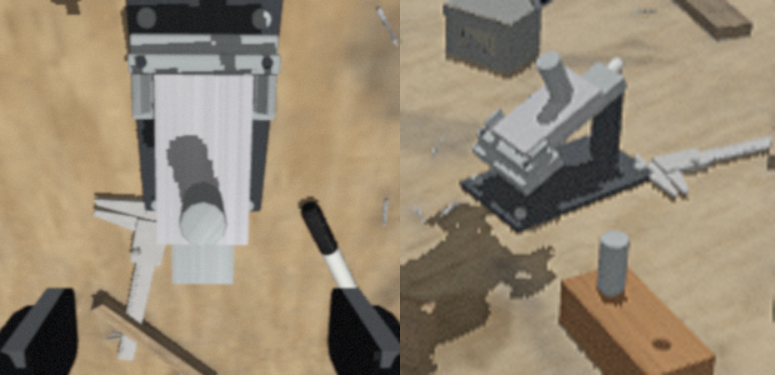

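The long pin's head sits on the plate. Its top in the scene view is at (365.6,212.4), against (365.3,212.5) predicted for a seated head. The plate is against the stop, and the short pin is still in its block.

```bash
python3 -c "
from workcell import bot
print(bot.job_done())"
```

```text
the job is handed in; nothing more can be done
None
```

The plate is in the nest against the stop with its hole over the bed's, the long pin is through both with its head on the plate, the short pin is still in its block, and I handed the job in at about 29 s of the 54 s allowed.

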